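# Nest the empty small tray into the stack of large trays

## Task

Clear the balance: slide the empty small tray off the pan and across, so that it drops squarely into the top of the stack of large trays standing beside the balance, and press it down until it is nested fully home, level and flat on the large tray's floor. Slide it rather than lifting it up, because the thin metal buckles when a tray is picked up by its edge, and leave the stack where it stands and the other things on the bench alone.

Things in the scene. Friction and masses are not known exactly. Their poses are not given: they have to be found in the camera images.
- balance: Bench balance, fixed. Origin on the bench under the centre of its pan, z up. A white housing with display reaches 165 mm from the origin to -x (robot's side), at most 50 mm high there. The stack stands on its +y or its -y side (it varies), with a gap of a few to 20 mm between the pan's edge and the stack's rim.
- pan_top (a point): Centre of the top of the balance's steel pan, 58 mm above the bench; axes as the balance. The pan is flat, without a raised edge, 196 mm along x and 176 mm along y.
- tray: The empty small tray on the pan: plain aluminium, loose, about 100 g. Origin: centre of its underside; z up. Rectangular, sides flaring 25 degrees: underside 124 (x) by 104 mm (y), rim 152 (x) by 132 mm (y) over all, corners rounded (18 mm radius below, 32 mm at the rim), 24 mm high, walls and floor 2 mm. Starts up to 55 mm out of line with the stack and turned up to 0.35 rad.
- tray_rim (a point): Centre of the small tray's mouth, level with its rim's top, 24 mm above its underside. The rim's upright outer face runs 19 to 24 mm above the underside. Once its middle passes the stack's near rim the tray tips, front down, into the mouth; its back rim may then catch on the stack's near rim until it is pushed on some 10 mm. Friction on the pan about 0.6.
- stack: Four large trays nested in each other, standing on the bench beside the balance; one loose body, about 520 g. Origin: centre of its underside on the bench, z up, x along its long sides, within 0.05 rad of the balance's x. The small tray fully home rests on the top tray's floor: its origin 29 mm above this one, its rim 2 mm below the stack's rim, with 1.5 mm of play round its rim.
- stack_mouth (a point): Centre of the mouth of the stack's top tray, level with its rim: 55 mm above the bench, 3 mm below the pan. Rim 178 (x) by 158 mm (y) over all, mouth 162 by 142 mm inside, tapering 25 degrees to an inner floor of 137 by 117 mm, 29 mm above the bench.
- full_tray: A second small tray, filled with dark wood strips, loose, to the right on the bench; not part of the job. Origin at the centre of its underside.
- cube_a: Dark wood cube, 30 mm, loose bystander to the right, on the robot's side. Origin at the centre of its underside.
- cube_b: Wood cube, 30 mm, loose bystander beyond the balance and stack. Origin at the centre of its underside.
- cube_c: Wood cube, 30 mm, loose bystander beyond the balance and stack. Origin at the centre of its underside.
- weight: Steel calibration weight with a knob, 34 mm in diameter, 54 mm high, loose bystander. Origin at the centre of its underside.
- beaker: Small open steel beaker, 70 mm across the rim, 64 mm high, loose bystander. Origin at the centre of its underside.
- strip: Wood strip 110 x 12 x 10 mm, loose bystander on the left. Origin at the centre of its underside.
- meter: Hand-held moisture meter leaning in a white cradle, about 190 mm high, loose bystander at the far left. Origin at the centre of the cradle's underside.

How it is judged (in metres and radians):
At the end, for the whole second after the job is handed in: The small tray is nested in the top tray of the stack and fully home: its origin 26.5 to 31.5 mm above the stack's, centred within 6 mm, lined up within 0.06 rad, level within 0.03 rad and at rest; the stack stands level and within 30 mm of where it stood (z of tray in the frame of stack between 0.0265 and 0.0315 m and horizontal distance between tray and stack below 0.006 m and angle between the x axis of tray and the x axis of stack, either way round below 0.06 rad and angle between each of tray, stack's own z axis and vertical below 0.03 rad and distance of stack from where it was at the start of the episode below 0.03 m and linear speed of tray below 0.01 m/s); the robot touches nothing.
It fails at once if the tray is lifted: its underside centre more than 35 mm above the pan (height (world z) of tray above 0.093 m).
It fails at once if another thing on the bench is moved by more than 30 mm (distance of any of full_tray, cube_a, cube_b, cube_c, weight, beaker, strip, meter from where it was at the start of the episode above 0.03 m).
It also fails if it takes over 72 s, if anything falls off the work surface, if the arm or the gripper's body presses on something with over 40 N, if the wrist force passes 120 N, or if a joint passes its speed limit or range.

## Robot

A 6-joint arm with a two-finger parallel gripper is mounted at the origin on the work surface. World frame = base frame: x ahead of the robot, y to its left, z up, the work surface at z = 0. Lengths are in m, angles in degrees, forces in N, time in s.
With the tool pointing down it reaches from about 0.4 to 0.825 m from the base axis. Payload 7 kg.
Tool frame: the origin (TCP) lies at the very end of the fingers, on their centre line; the grasp point (between the pads) lies 19 mm behind it (r.grip_depth is the distance from the TCP to the grasp point, in m); z points along the fingers, y is the line along which they close (so a half turn about z gives the same grasp; the last joint's range is limited). The gripper opens to 88 mm and grips with 3 to 60 N. Pads are 19 mm wide; open, the fingers measure 130 mm over their backs; the gripper's body (78 mm by 193 mm) begins 47 mm behind the grasp point.
Start: joints at [84.918, 20.546, 0.682, 0, -70.136, -16.507], TCP at [0.248, 0.628, 0.227] pointing down, gripper open.
Joint ranges: [-176.03, 176.03], [-82.01, 121.73], [-58.28, 71.71], [-173.87, 95.51], [-174.79, -0.11], [-173.66, 173.66]. Speed limits (degrees/s): [136.94, 136.94, 172.46, 180, 180, 180].

## Interface

Orientations are given as [roll, pitch, yaw] about the fixed x, y, z axes, in that order (R = Rz(yaw) Ry(pitch) Rx(roll)).
In Python, from plant import r gives the robot as it stands.
- The arm moves only by the tool play_rows, never from a script. Its argument "rows" is a list that holds one entry, the list of rows, each a list of 5 numbers: the closure, from 0 (fully open) to 1 (shut), then the shift along the tool's x, y, z each as a share of 0.5 m, from -1 to 1, then the turn about the tool's z as a share of 1.5 rad, from -1 to 1. A call has exactly 8 rows; each row is the pose to reach, as a shift and turn from the pose commanded when the call began, along the tool's axes at that moment; what a row does not reach only later rows make up. A row lasts 1/12 s, in which the tool goes at most 41.7 mm and 7.16 degrees, less where a joint would pass 70% of its speed; a pose out of reach is approached as far as the arm can. A call with a number of a shift or a turn outside -1 to 1 is refused whole. A call with a gripper value outside its range is refused whole. The fingers move at their own pace and stop on an object; "squeeze" is the grip in N (left out, the last holds). Time passes only in rows, so rows that repeat a pose let the fingers close, or fill a call up. It gives the time, the measured TCP pose, the force, the opening and the grip force at its end, in the units of the state.
- r.get_state(): the state, without advancing time (a new reading comes with each control period).
- r.capture(name): name is "scene" or "top"; returns the picture (384x512x3 uint8, red, green, blue); there is no depth.
- r.camera_info(name): a dict with "fovy" (degrees; the focal length in pixels is half the picture's height over the tangent of half this angle, whatever the lens; pixels are square), "cx", "cy" (the principal point, pixels), "pose" (4x4, takes a point from camera to world coordinates). Camera axes: x right, y down, z forward; pixel columns grow to the right and rows downward; lengths in m; the calibration is good to about 2 mm. A picture is of the moment at which its call begins. camera_info takes no time and is no camera call.
- r.close_job(): hands the job in; it is judged then, once.
The state is a dict: "time_s": time; "joints": joint angles; "qd": joint speeds; "joint_torque": joint torques, N m; "tcp_pos": TCP position; "eef_rot": TCP orientation; "contact_force": force on the tool from outside, world axes, zero at the start; "moment": the same for the moment, N m; "gripper_width": finger opening in m; "gripper_force": force on a finger pad.
Only numpy, scipy, OpenCV 4.12 (cv2) and the standard library are available. Lean on these libraries where they do the work, as an engineer would, in place of code of your own. Each camera call takes 0.05 s, during which the arm holds its last target. There are 200 camera calls.

## Working session

There is one attempt and no reset: what is moved stays moved. The work goes in short steps, Python scripts to look and compute and a tool call to move; the robot and the scene stay as the last step left them, time stands still between calls to the robot, and variables do not carry over. Pictures are saved under pics/ and viewed, at most 10 in all, crops included, and the job is handed in when it is done.

Besides the shell and the picture viewer there is one more tool, called by a JSON object that holds its "op" and its "data", one argument or row to a line. play_rows: Moves the arm, as the interface text tells. Its arguments: {"type":"object","properties":{"rows":{"type":"array","items":{"type":"array","items":{"type":"array","items":{"type":"number"}}}},"squeeze":{"type":"number"}},"required":["rows"]}

```bash
mkdir -p pics; python3 - <<'E'
from plant import r
import cv2,numpy as np
np.set_printoptions(precision=4,suppress=True)
for n in("scene","top"):
    im=r.capture(n); cv2.imwrite(f"pics/{n}0.png",im[:,:,::-1]); i=r.camera_info(n); print(n,i)
s=r.get_state(); print(s)
E
```

```text
scene {'fovy': 56.421786919166024, 'cx': 264.0257490894089, 'cy': 192.74553872444795, 'pose': array([[-0.4992,  0.621 , -0.6042,  1.1704],
       [ 0.8663,  0.3695, -0.336 ,  0.3387],
       [ 0.0146, -0.6912, -0.7225,  0.782 ],
       [ 0.    ,  0.    ,  0.    ,  1.    ]])}
top {'fovy': 44.52170093563457, 'cx': 250.06483715038775, 'cy': 194.05884598528382, 'pose': array([[ 0.0301, -0.986 ,  0.164 ,  0.3647],
       [-0.9995, -0.0314, -0.0055,  0.0093],
       [ 0.0105, -0.1638, -0.9864,  1.2505],
       [ 0.    ,  0.    ,  0.    ,  1.    ]])}
{'time_s': 0.1, 'joints': array([ 84.9159,  20.5856,   0.6385,  -0.0166, -70.1366, -16.5068]), 'qd': array([ 0.0378, -0.0563,  0.0855,  0.0698,  0.0387,  0.0544]), 'joint_torque': array([ -0.0017, -58.4159,  29.375 ,   7.0155,   0.0101,  -0.    ]), 'tcp_pos': array([0.2483, 0.6272, 0.2257]), 'eef_rot': array([179.9152,  -0.0088, -21.5965]), 'contact_force': array([-0.548 ,  0.5573,  1.0354]), 'moment': array([0.0339, 0.0109, 0.087 ]), 'gripper_force': 0.0, 'gripper_width': 0.08751282161840214}
```

View pics/top0.png

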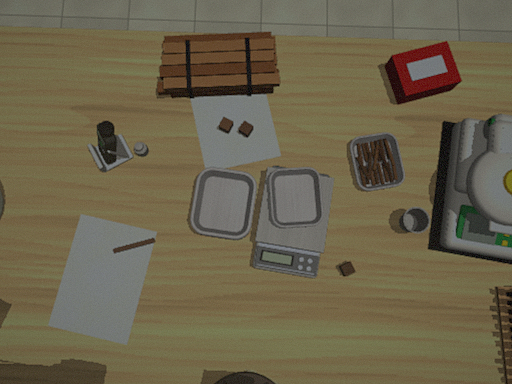

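View pics/scene0.png

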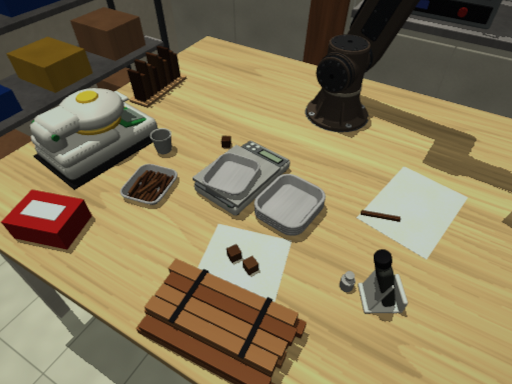

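The top view has the stack at about (223,203), which is the +y side. The small tray sits on the pan at about (295,197), the balance display at (277,258) and the cubes at (226,125) and (245,129). Next I'll segment the rims.

```bash
python3 - <<'E'
import cv2
im=cv2.imread("pics/top0.png")[155:285,180:345]
im=cv2.convertScaleAbs(im,alpha=1.5)
cv2.imwrite("pics/crop0.png",cv2.resize(im,None,fx=4.5,fy=4.5,interpolation=cv2.INTER_CUBIC))
E
```

```text
(no output)
```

View pics/crop0.png

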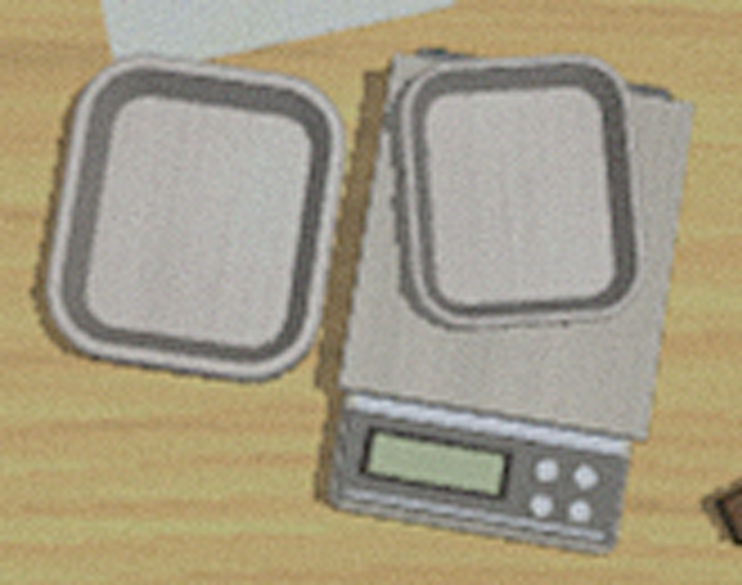

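The crop shows both trays with a bright floor inside a dark wall ring. The stack's rim spans about (47..345, 52..382) and the tray's about (400..637, 57..327). The pan corners are about (393,52), (692,100), (645,440) and (340,388).

```bash
cat >h.py <<'E'
from plant import r
import cv2,numpy as np
np.set_printoptions(precision=4,suppress=True)
def ray(n,uv,z):
    i=r.camera_info(n);f=192/np.tan(np.radians(i["fovy"]/2));P=i["pose"]
    uv=np.atleast_2d(uv).astype(float)
    d=np.c_[(uv-[i["cx"],i["cy"]])/f,np.ones(len(uv))]@P[:3,:3].T
    return (P[:3,3]+d*((z-P[2,3])/d[:,2])[:,None])[:,:2]
def rect(n,c,z):
    p=(ray(n,c,z)*1000).astype(np.float32)
    (cx,cy),(w,h),a=cv2.minAreaRect(p)
    return np.array([cx,cy,w,h,a])
def big(n,box,k=6):
    x0,y0,x1,y1=box
    im=np.mean([r.capture(n).astype(float) for _ in range(4)],0).astype(np.uint8)[y0:y1,x0:x1]
    return cv2.resize(im,None,fx=k,fy=k,interpolation=cv2.INTER_CUBIC)
def unbig(c,box,k=6): return (c.reshape(-1,2)+.5)/k-.5+[box[0],box[1]]
E
python3 - <<'E'
from h import *
def dark(box,seed,zf,zr):
    im=big("top",box);g=cv2.GaussianBlur(cv2.cvtColor(im,cv2.COLOR_RGB2GRAY),(9,9),0)
    t,_=cv2.threshold(g[g>0],0,255,cv2.THRESH_OTSU)
    s=((np.array(seed)-box[:2])*6).astype(int)
    m=(g>g[s[1],s[0]]*0.78).astype(np.uint8)
    _,l=cv2.connectedComponents(m); fl=(l==l[s[1],s[0]]).astype(np.uint8)
    c=max(cv2.findContours(fl,0,1)[0],key=cv2.contourArea)
    print(seed,"floor",rect("top",unbig(c,box),zf),end=' ')
    # dark ring filled
    d=(1-m); _,l=cv2.connectedComponents(d)
    x=s[0]
    while not d[s[1],x]: x+=1
    ring=(l==l[s[1],x]).astype(np.uint8)
    c=max(cv2.findContours(ring,0,1)[0],key=cv2.contourArea)
    print("ring",rect("top",unbig(c,box),zr))
dark([186,160,260,245],(223,203),.029,.055)
dark([264,162,328,232],(295,197),.060,.082)
pan=np.array([[393,52],[692,100],[645,440],[340,388]])/4.5+[180,155]
w=ray("top",pan,.058);print(w,np.linalg.norm(np.diff(w,axis=0),axis=1),w.mean(0))
# stack outer by saturation
box=[180,155,265,250];im=big("top",box);hsv=cv2.cvtColor(im,cv2.COLOR_RGB2HSV)
print(hsv[6*48,6*43],hsv[6*90,6*60])
E
```

```text
(223, 203) floor [540.3853  71.1924 118.8081 138.7045  83.2772] ring [540.4134  70.7375 141.5323 162.0291  83.1189]
(295, 197) floor [ 556.7137 -112.5526  122.8009  102.5836    5.4269] ring [ 556.7916 -113.2167  142.0804  122.0152    5.3274]
[[ 0.637  -0.0401]
 [ 0.6142 -0.2133]
 [ 0.4184 -0.187 ]
 [ 0.4423 -0.0149]] [0.1748 0.1976 0.1738] [ 0.528  -0.1138]
[ 23   9 119] [ 20  99 118]
```

The sizes match the spec: floors 139×119 and 123×103 mm, pan 197×174 mm.

| Item | Centre (x, y), m | Long axis |
|---|---|---|
| Stack | (0.540, 0.071) | −6.8° |
| Tray | (0.557, −0.113) | +5.4° |

My plan is to put two half-spread fingers inside the tray, just above its floor, and drag it by its front wall. First I'll move over to it.

{"op": "play_rows", "data": {
  "rows": [
    [[0.25,0.058,0.058,0,0.075],[0.25,0.116,0.116,0,0.15],[0.25,0.174,0.174,0,0.225],[0.25,0.232,0.232,0,0.3],[0.25,0.29,0.29,0,0.375],[0.25,0.348,0.348,0,0.45],[0.25,0.406,0.406,0,0.525],[0.25,0.464,0.464,0,0.6]]
  ],
  "squeeze": 20
}}

```text
time_s: 1.37
tcp_pos: [0.3791, 0.3247, 0.227]
eef_rot: [-180.0, 0.0, -73.4]
contact_force: [0.6, -0.3, 0.9]
gripper_width: 0.066
gripper_force: 0.0
```

```bash
cat >>h.py <<'E'
def go(tx,ty,tz,yaw):
    s=r.get_state();p=s["tcp_pos"];y0=s["eef_rot"][2];a=np.radians(y0)
    d=np.array([tx,ty])-p[:2]
    sh=[d@[np.cos(a),np.sin(a)]/.5,d@[np.sin(a),-np.cos(a)]/.5,(p[2]-tz)/.5,np.radians(y0-yaw)/1.5]
    print("t",s["time_s"],"at",p,s["eef_rot"],"w",s["gripper_width"],"F",s["contact_force"],"share",np.array(sh))
E
python3 -c "
from h import *
go(.555,-.098,.15,-84.6)"
```

```text
t 1.3667 at [0.3791 0.3247 0.227 ] [-179.958     0.0384  -73.448 ] w 0.0660060006665797 F [ 0.6182 -0.2662  0.8594] share [ 0.9106 -0.0964  0.1539  0.1298]
```

{"op": "play_rows", "data": {
  "rows": [
    [[0.25,0.065,-0.007,0,0.016],[0.25,0.13,-0.014,0,0.032],[0.25,0.195,-0.021,0,0.048],[0.25,0.26,-0.028,0,0.064],[0.25,0.325,-0.035,0,0.08],[0.25,0.39,-0.042,0,0.096],[0.25,0.455,-0.048,0,0.112],[0.25,0.52,-0.055,0,0.13]]
  ]
}}

```text
time_s: 2.03
tcp_pos: [0.4807, 0.0841, 0.227]
eef_rot: [-179.9, 0.0, -84.4]
contact_force: [0.9, 0.6, -0.6]
gripper_width: 0.0659
gripper_force: 0.0
```

```bash
python3 -c "
from h import *
go(.555,-.098,.12,-84.6)"
```

```text
t 2.0333 at [0.4807 0.0841 0.227 ] [-179.9484    0.0257  -84.3835] w 0.0658947097034426 F [ 0.8792  0.6354 -0.5792] share [ 0.377  -0.1122  0.214   0.0025]
```

{"op": "play_rows", "data": {
  "rows": [
    [[0.25,0.062,-0.018,0.02,0],[0.25,0.125,-0.037,0.05,0],[0.25,0.188,-0.056,0.09,0],[0.25,0.25,-0.075,0.13,0],[0.25,0.314,-0.094,0.17,0],[0.25,0.372,-0.11,0.2,0],[0.25,0.372,-0.11,0.214,0],[0.25,0.372,-0.11,0.214,0]]
  ]
}}

```text
time_s: 2.7
tcp_pos: [0.5524, -0.0956, 0.1173]
eef_rot: [179.8, 0.0, -84.5]
contact_force: [-0.3, 0.1, 0.1]
gripper_width: 0.0656
gripper_force: 0.0
```

```bash
python3 -c "
from h import *
go(.5553,-.098,.0625,-84.6)"
```

```text
t 2.7 at [ 0.5524 -0.0956  0.1173] [179.7749   0.0035 -84.5175] w 0.06562797720682056 F [-0.3479  0.0951  0.0999] share [ 0.0053 -0.0053  0.1095  0.001 ]
```

{"op": "play_rows", "data": {
  "rows": [
    [[0.25,0.005,-0.005,0.02,0],[0.25,0.005,-0.005,0.04,0],[0.25,0.005,-0.005,0.06,0],[0.25,0.005,-0.005,0.08,0],[0.25,0.005,-0.005,0.095,0],[0.25,0.005,-0.005,0.104,0],[0.25,0.005,-0.005,0.106,0],[0.25,0.005,-0.005,0.106,0]]
  ]
}}

```text
time_s: 3.37
tcp_pos: [0.5562, -0.0961, 0.0663]
eef_rot: [180.0, -0.0, -84.3]
contact_force: [-0.7, 0.5, 0.2]
gripper_width: 0.0659
gripper_force: 0.0
```

```bash
python3 - <<'E'
from h import *
go(.5526,-.070,.0625,-84.6)
for n,b in(("top",(215,140,345,235)),("scene",(180,130,340,240))):
    cv2.imwrite(f"pics/{n}1.png",cv2.convertScaleAbs(big(n,b,4),alpha=1.4)[:,:,::-1])
E
python3 -c "
import cv2,numpy as np
a=cv2.imread('pics/top1.png');b=cv2.imread('pics/scene1.png');print(a.shape,b.shape)"
```

```text
t 3.3667 at [ 0.5562 -0.0961  0.0663] [179.9682  -0.0054 -84.3032] w 0.06587923346314702 F [-0.7146  0.4736  0.2356] share [-0.0526  0.0019  0.0075  0.0035]
(380, 520, 3) (440, 640, 3)
```

View pics/scene1.png

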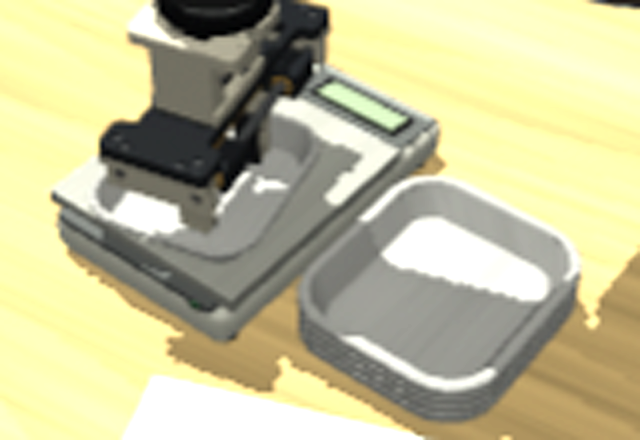

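The fingers are inside the tray with no contact. The stack, with its mouth open, is at lower right of the crop. I'll lower slightly and advance to the front wall.

{"op": "play_rows", "data": {
  "rows": [
    [[0.25,-0.008,0,0.003,0.001],[0.25,-0.016,0,0.006,0.002],[0.25,-0.024,0,0.006,0.003],[0.25,-0.032,0.001,0.006,0.003],[0.25,-0.04,0.001,0.006,0.003],[0.25,-0.046,0.002,0.006,0.003],[0.25,-0.052,0.002,0.006,0.003],[0.25,-0.052,0.002,0.006,0.003]]
  ]
}}

```text
time_s: 4.43
tcp_pos: [0.5527, -0.0699, 0.0637]
eef_rot: [-180.0, 0.0, -84.6]
contact_force: [0.3, 0.2, 0.7]
gripper_width: 0.0659
gripper_force: 0.0
```

```bash
python3 - <<'E'
from h import *
for _ in range(3): go(.5329,.0084,.0625,-96.8); r.capture("top")
E
```

```text
t 4.4333 at [ 0.5527 -0.0699  0.0637] [-179.9923    0.0007  -84.5518] w 0.06590793481703418 F [0.3129 0.1975 0.7313] share [-0.1596  0.0245  0.0023  0.1425]
t 4.4833 at [ 0.5527 -0.0701  0.0636] [-179.9921    0.0008  -84.5544] w 0.06572032025730906 F [ 0.0638 -0.3912 -0.0956] share [-0.1601  0.0245  0.0023  0.1425]
t 4.5333 at [ 0.5527 -0.0703  0.0636] [-179.9936   -0.0004  -84.5627] w 0.0653178827769276 F [ 0.4966 -0.2479  0.2154] share [-0.1604  0.0245  0.0023  0.1424]
```

{"op": "play_rows", "data": {
  "rows": [
    [[0.25,-0.01,0.0015,0,0.009],[0.25,-0.02,0.003,0,0.018],[0.25,-0.03,0.0045,0,0.027],[0.25,-0.04,0.006,0,0.036],[0.25,-0.05,0.0075,0,0.045],[0.25,-0.06,0.009,0,0.054],[0.25,-0.07,0.0105,0,0.063],[0.25,-0.08,0.012,0,0.072]]
  ]
}}

```text
time_s: 5.25
tcp_pos: [0.5428, -0.0306, 0.0636]
eef_rot: [180.0, 0.0, -90.8]
contact_force: [0.4, -0.6, -0.8]
gripper_width: 0.0656
gripper_force: 0.2
```

```bash
python3 - <<'E'
from h import *
for _ in range(2): r.capture("top")
go(.5329,.0084,.0625,-96.8)
a=cv2.convertScaleAbs(big("top",(180,150,310,250),3),alpha=1.5);b=cv2.convertScaleAbs(big("scene",(180,130,310,230),3),alpha=1.3)
cv2.imwrite("pics/pull1.png",np.hstack([a,b])[:,:,::-1])
E
```

```text
t 5.35 at [ 0.5428 -0.0304  0.0636] [-179.9977    0.008   -90.7749] w 0.0661052487296888 F [-0.1059 -0.2973 -0.115 ] share [-0.0773  0.0208  0.0022  0.0701]
```

View pics/pull1.png

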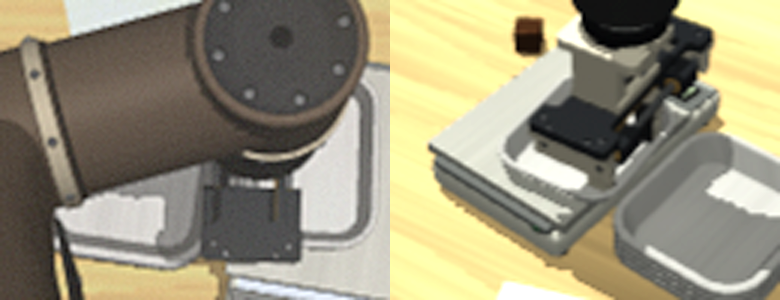

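The left half shows the arm covering the gap. The right half shows the tray following the fingers, with its front at the pan's edge and turned towards the stack. I'll keep going.

{"op": "play_rows", "data": {
  "rows": [
    [[0.25,-0.01,0.0026,0,0.009],[0.25,-0.02,0.005,0,0.018],[0.25,-0.029,0.008,0,0.027],[0.25,-0.039,0.0105,0,0.036],[0.25,-0.049,0.013,0,0.045],[0.25,-0.058,0.0155,0,0.054],[0.25,-0.068,0.018,0,0.063],[0.25,-0.077,0.021,0,0.07]]
  ]
}}

```text
time_s: 6.42
tcp_pos: [0.5329, 0.0081, 0.0636]
eef_rot: [-180.0, 0.0, -96.9]
contact_force: [0.7, -0.7, 0.2]
gripper_width: 0.066
gripper_force: 0.2
```

```bash
python3 - <<'E'
from h import *
for _ in range(2): r.capture("top")
go(.5358,.0332,.0625,-96.8)
# tray rim/lean: scene view
b=cv2.convertScaleAbs(big("scene",(190,120,340,240),5),alpha=1.3)
cv2.imwrite("pics/pull2.png",b[:,:,::-1])
E
```

```text
t 6.5167 at [0.5328 0.0082 0.0636] [-179.9985    0.0085  -96.779 ] w 0.06573091698750443 F [-0.661  -0.4355 -0.7675] share [-0.0504 -0.0001  0.0022  0.0002]
```

View pics/pull2.png

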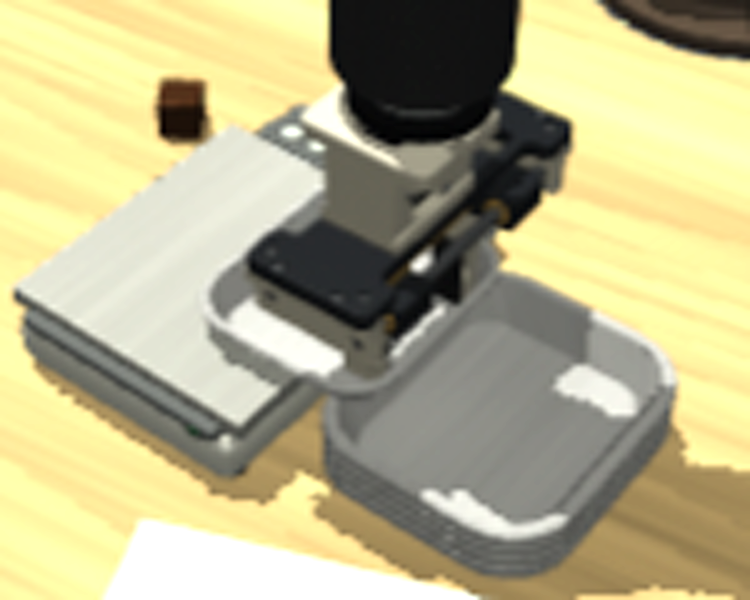

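The tray now lines up with the stack and its front overhangs the near rim, at about (330,400) in the crop. Next I'll pull on and follow it down.

{"op": "play_rows", "data": {
  "rows": [
    [[0.25,-0.01,0,0,0],[0.25,-0.02,0,0,0],[0.25,-0.03,0,0,0],[0.25,-0.04,0,0,0],[0.25,-0.05,0,0.003,0],[0.25,-0.06,0,0.008,0],[0.25,-0.07,0,0.014,0],[0.25,-0.08,0,0.02,0]]
  ]
}}

```text
time_s: 7.38
tcp_pos: [0.5377, 0.0478, 0.0532]
eef_rot: [180.0, 0.0, -96.8]
contact_force: [-0.4, -0.7, -0.1]
gripper_width: 0.0655
gripper_force: 0.1
```

```bash
python3 - <<'E'
from h import *
for _ in range(2): r.capture("top")
go(.5404,.071,.045,-96.8)
b=cv2.convertScaleAbs(big("scene",(190,120,340,240),5),alpha=1.3)
cv2.imwrite("pics/pull3.png",b[:,:,::-1])
E
```

```text
t 7.4833 at [0.5375 0.0478 0.0529] [179.9561  -0.0215 -96.7495] w 0.06595102435138328 F [ 0.8212 -0.1678  0.3272] share [-0.0467 -0.0003  0.0157  0.0006]
```

View pics/pull3.png

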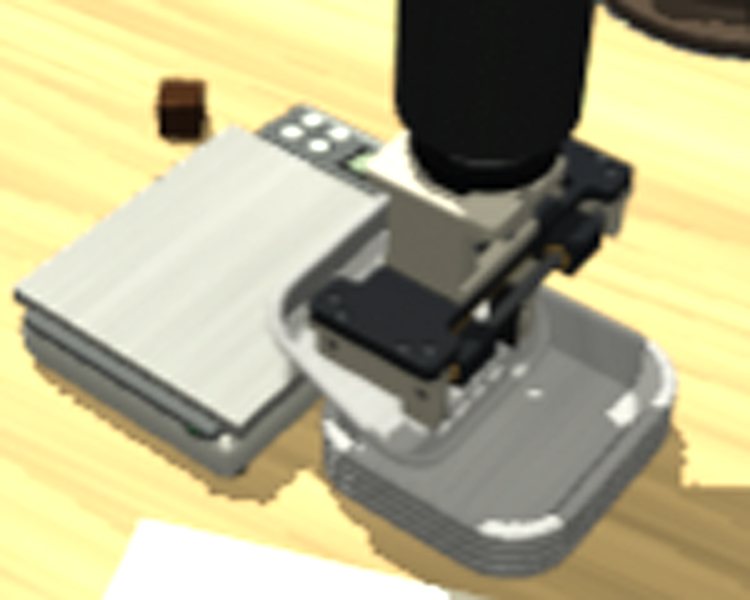

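The tray has tipped front-down into the mouth and the fingers are still engaged. The force is under 1 N, so I'll keep pulling and lowering.

{"op": "play_rows", "data": {
  "rows": [
    [[0.25,-0.01,0,0.003,0],[0.25,-0.02,0,0.007,0],[0.25,-0.03,0,0.011,0],[0.25,-0.04,0,0.015,0],[0.25,-0.048,0,0.018,0],[0.25,-0.056,0,0.02,0],[0.25,-0.064,0,0.02,0],[0.25,-0.072,0,0.02,0]]
  ]
}}

```text
time_s: 8.35
tcp_pos: [0.542, 0.0834, 0.0435]
eef_rot: [180.0, 0.0, -96.8]
contact_force: [0.9, -0.2, -0.1]
gripper_width: 0.0656
gripper_force: 0.0
```

```bash
python3 - <<'E'
from h import *
for _ in range(2): r.capture("top")
go(.5404+.037*.1184,.071+.037*.993,.033,-96.8)
E
```

```text
t 8.45 at [0.5422 0.0836 0.0436] [-179.9857    0.0125  -96.756 ] w 0.06577818902792763 F [-0.1452 -0.1249  0.2863] share [-0.0485  0.0005  0.0212  0.0005]
```

Now the last 24 mm forward, lowering to 36 mm.

{"op": "play_rows", "data": {
  "rows": [
    [[0.25,-0.007,0,0.003,0],[0.25,-0.014,0,0.006,0],[0.25,-0.021,0,0.009,0],[0.25,-0.028,0,0.012,0],[0.25,-0.035,0,0.014,0],[0.25,-0.042,0,0.015,0],[0.25,-0.048,0,0.015,0],[0.25,-0.048,0,0.015,0]]
  ]
}}

```text
time_s: 9.12
tcp_pos: [0.545, 0.1073, 0.0361]
eef_rot: [-180.0, 0.0, -96.8]
contact_force: [-0.1, 0.1, -0.0]
gripper_width: 0.0653
gripper_force: 0.0
```

```bash
python3 - <<'E'
from h import *
for _ in range(2): r.capture("top")
go(.5404,.071,.033,-96.8)
b=cv2.convertScaleAbs(big("scene",(190,120,340,240),5),alpha=1.3)
cv2.imwrite("pics/pull4.png",b[:,:,::-1])
E
```

```text
t 9.2167 at [0.5448 0.1069 0.0361] [-179.999    -0.0002  -96.7722] w 0.06609070536261939 F [ 0.7909 -0.0363 -0.0111] share [0.0723 0.0002 0.0062 0.0003]
```

View pics/pull4.png

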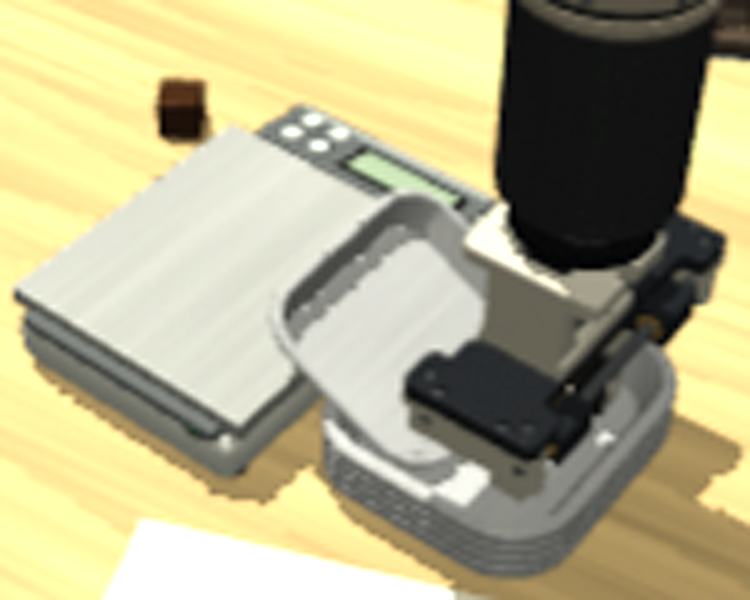

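The fingers rode over the front wall and left the tray tipped, with its rear rim resting over the stack's near rim. I'll raise the arm, go round behind and push on the back wall instead.

{"op": "play_rows", "data": {
  "rows": [
    [[0.25,0,0,-0.04,0],[0.25,0,0,-0.09,0],[0.25,0,0,-0.15,0],[0.25,0.01,0,-0.21,0],[0.25,0.05,0,-0.23,0],[0.25,0.11,0,-0.23,0],[0.25,0.18,0,-0.23,0],[0.25,0.25,0,-0.23,0]]
  ]
}}

```text
time_s: 10.08
tcp_pos: [0.5297, -0.0183, 0.1516]
eef_rot: [-179.9, 0.0, -96.7]
contact_force: [0.2, -0.5, 0.4]
gripper_width: 0.0657
gripper_force: 0.0
```

{"op": "play_rows", "data": {
  "rows": [
    [[0.25,0.06,0,0,0],[0.25,0.12,0,0,0],[0.25,0.17,0,0,0],[0.25,0.2,0,0,0],[0.25,0.2,0,0,0],[0.25,0.2,0,0,0],[0.25,0.2,0,0,0],[0.25,0.2,0,0,0]]
  ]
}}

```text
time_s: 10.75
tcp_pos: [0.5183, -0.1161, 0.1511]
eef_rot: [-180.0, 0.0, -96.8]
contact_force: [-0.3, 0.2, -0.5]
gripper_width: 0.0655
gripper_force: 0.0
```

```bash
python3 - <<'E'
from h import *
go(.5404-.145*.1184,.071-.145*.993,.064,-96.8)
a=cv2.convertScaleAbs(big("top",(180,150,310,250),3),alpha=1.5);b=cv2.convertScaleAbs(big("scene",(200,140,330,240),3),alpha=1.3)
cv2.imwrite("pics/back1.png",np.hstack([a,b])[:,:,::-1])
E
```

```text
t 10.75 at [ 0.5183 -0.1161  0.1511] [-179.9915    0.0067  -96.755 ] w 0.06546623945764769 F [-0.3155  0.1865 -0.5057] share [-0.0867  0.0004  0.1742  0.0005]
```

View pics/back1.png

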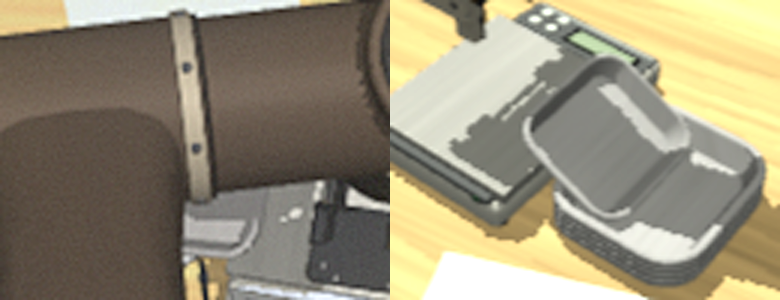

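The right half shows the tray leaning with its front on the stack floor and its back rim up over the pan edge. I'll lower behind it and push.

{"op": "play_rows", "data": {
  "rows": [
    [[0.25,-0.01,0,0.04,0],[0.25,-0.02,0,0.08,0],[0.25,-0.03,0,0.12,0],[0.25,-0.035,0,0.15,0],[0.25,-0.035,0,0.168,0],[0.25,-0.035,0,0.174,0],[0.25,-0.035,0,0.174,0],[0.25,-0.035,0,0.174,0]]
  ]
}}

```text
time_s: 11.82
tcp_pos: [0.5208, -0.0994, 0.0647]
eef_rot: [-180.0, -0.0, -96.8]
contact_force: [0.1, -0.5, 0.4]
gripper_width: 0.0658
gripper_force: 0.0
```

{"op": "play_rows", "data": {
  "rows": [
    [[0.25,-0.01,0,0,0],[0.25,-0.02,0,0,0],[0.25,-0.03,0,0,0],[0.25,-0.04,0,0,0],[0.25,-0.05,0,0,0],[0.25,-0.06,0,0,0],[0.25,-0.07,0,0,0],[0.25,-0.08,0,0,0]]
  ]
}}

```text
time_s: 12.48
tcp_pos: [0.525, -0.059, 0.0641]
eef_rot: [-180.0, 0.0, -96.8]
contact_force: [0.5, 0.1, -0.4]
gripper_width: 0.0657
gripper_force: 0.0
```

```bash
python3 - <<'E'
from h import *
go(.5404-.08*.1184,.071-.08*.993,.060,-96.8)
E
```

```text
t 12.4833 at [ 0.525  -0.059   0.0641] [-180.        0.      -96.7765] w 0.06568998180713718 F [ 0.4874  0.0837 -0.3673] share [-0.1017  0.0002  0.0081  0.0003]
```

{"op": "play_rows", "data": {
  "rows": [
    [[0.25,-0.01,0,0.001,0],[0.25,-0.02,0,0.002,0],[0.25,-0.03,0,0.003,0],[0.25,-0.04,0,0.004,0],[0.25,-0.05,0,0.005,0],[0.25,-0.06,0,0.005,0],[0.25,-0.07,0,0.005,0],[0.25,-0.08,0,0.005,0]]
  ]
}}

```text
time_s: 13.15
tcp_pos: [0.5297, -0.0194, 0.0615]
eef_rot: [180.0, -0.0, -96.8]
contact_force: [-0.3, -0.8, 0.4]
gripper_width: 0.066
gripper_force: 0.3
```

```bash
python3 - <<'E'
from h import *
for _ in range(2): r.capture("top")
go(.5404-.08*.1184,.071-.08*.993,.060,-96.8)
b=cv2.convertScaleAbs(big("scene",(190,120,340,240),5),alpha=1.3)
cv2.imwrite("pics/push2.png",b[:,:,::-1])
E
```

```text
t 13.25 at [ 0.5299 -0.0191  0.0616] [-179.9892    0.0059  -96.7475] w 0.0655544606857192 F [ 0.4512 -0.2904  0.3918] share [-0.0215  0.0005  0.0032  0.0006]
```

{"op": "play_rows", "data": {
  "rows": [
    [[0.25,-0.004,0,0.002,0],[0.25,-0.008,0,0.003,0],[0.25,-0.012,0,0.004,0],[0.25,-0.016,0,0.004,0],[0.25,-0.02,0,0.004,0],[0.25,-0.022,0,0.004,0],[0.25,-0.024,0,0.004,0],[0.25,-0.024,0,0.004,0]]
  ]
}}

```text
time_s: 14.12
tcp_pos: [0.5312, -0.0077, 0.0596]
eef_rot: [-180.0, 0.0, -96.8]
contact_force: [-0.3, 0.4, -0.5]
gripper_width: 0.0658
gripper_force: 0.2
```

```bash
python3 - <<'E'
from h import *
for _ in range(2): r.capture("top")
go(.5404,.071,.15,-96.8)
b=cv2.convertScaleAbs(big("scene",(190,120,340,240),5),alpha=1.3)
cv2.imwrite("pics/push3.png",b[:,:,::-1])
E
```

```text
t 14.2167 at [ 0.5311 -0.0079  0.0596] [-179.9979    0.0031  -96.7832] w 0.06589813206422493 F [ 0.7042 -0.7978  0.3588] share [-0.1588  0.0002 -0.1808  0.0002]
```

View pics/push3.png

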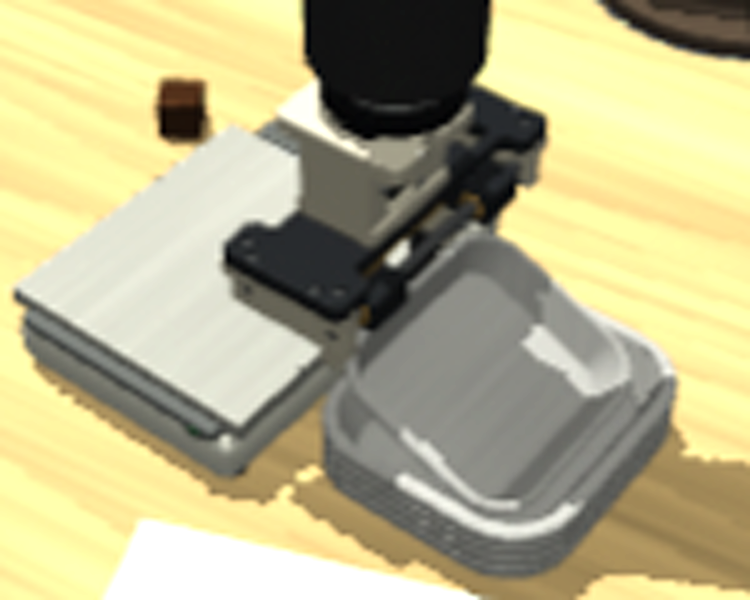

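The tray is mostly in the mouth and square to the stack, with only its back rim still raised. I'll push about 8 mm further, watching the force.

{"op": "play_rows", "data": {
  "rows": [
    [[0.25,-0.003,0,0,0],[0.25,-0.006,0,0,0],[0.25,-0.009,0,0,0],[0.25,-0.012,0,0,0],[0.25,-0.014,0,0,0],[0.25,-0.016,0,0,0],[0.25,-0.016,0,0,0],[0.25,-0.016,0,0,0]]
  ]
}}

```text
time_s: 15.08
tcp_pos: [0.5321, 0.0001, 0.0596]
eef_rot: [180.0, 0.0, -96.8]
contact_force: [0.2, -0.9, -0.1]
gripper_width: 0.0658
gripper_force: 0.2
```

```bash
python3 - <<'E'
from h import *
a=big("scene",(190,120,340,240),5)
o=cv2.imread("pics/push3.png")
b=cv2.convertScaleAbs(a,alpha=1.3)[:,:,::-1]
d=cv2.absdiff(b,o).max(2)>60
ys,xs=np.nonzero(d);print(d.sum(),xs.min(),xs.max(),ys.min(),ys.max())
print("tray-side diff",d[230:520,520:680].sum(),"stack lower edge diff",d[480:600,330:680].sum())
go(.5404,.071,.15,-96.8)
E
```

```text
18371 221 746 0 594
tray-side diff 882 stack lower edge diff 1083
t 15.2833 at [ 0.5321 -0.      0.0596] [179.999   -0.0007 -96.7919] w 0.06572186543659331 F [0.5363 0.2744 0.2922] share [-0.1431  0.0002 -0.1809  0.0001]
```

{"op": "play_rows", "data": {
  "rows": [
    [[0.25,0.015,0,0,0],[0.25,0.03,0,0,0],[0.4,0.03,0,-0.04,0],[0.4,0.03,0,-0.09,0],[0.4,0.03,0,-0.14,0],[0.4,0,0,-0.14,0],[0.4,-0.06,0,-0.14,0],[0.4,-0.113,0,-0.14,0]]
  ]
}}

```text
time_s: 15.95
tcp_pos: [0.539, 0.0559, 0.1304]
eef_rot: [-179.9, 0.1, -96.9]
contact_force: [0.2, 0.3, -0.2]
gripper_width: 0.0527
gripper_force: 0.0
```

{"op": "play_rows", "data": {
  "rows": [
    [[0.4,0,0,0.0,0],[0.4,0,0,0.03,0],[0.4,0,0,0.06,0],[0.4,0,0,0.09,0],[0.4,0,0,0.11,0],[0.4,0,0,0.13,0],[0.4,0,0,0.145,0],[0.4,0,0,0.155,0]]
  ]
}}

```text
time_s: 16.62
tcp_pos: [0.5385, 0.0557, 0.0512]
eef_rot: [180.0, -0.0, -96.8]
contact_force: [-0.4, -0.1, 0.5]
gripper_width: 0.0526
gripper_force: 0.0
```

```bash
python3 - <<'E'
from h import *
for _ in range(3): go(.5404,.071,.031,-96.8);r.capture("top")
E
```

```text
t 16.6167 at [0.5385 0.0557 0.0512] [179.9633  -0.0225 -96.8066] w 0.052559690008142125 F [-0.4027 -0.07    0.465 ] share [-0.0308 -0.0001  0.0405 -0.0001]
t 16.6667 at [0.5382 0.0556 0.0507] [179.9207  -0.0404 -96.8155] w 0.052390711009372516 F [-0.9595  0.7708 -1.1725] share [-0.031  -0.0007  0.0393 -0.0002]
t 16.7167 at [0.5384 0.0558 0.0513] [179.9371  -0.0378 -96.8015] w 0.05256728121839503 F [-0.3236 -0.1586  0.5109] share [-0.0307 -0.0003  0.0407 -0.    ]
```

{"op": "play_rows", "data": {
  "rows": [
    [[0.4,0,0,0.005,0],[0.4,0,0,0.01,0],[0.4,0,0,0.015,0],[0.4,0,0,0.02,0],[0.4,0,0,0.025,0],[0.4,0,0,0.03,0],[0.4,0,0,0.034,0],[0.4,0,0,0.036,0]]
  ]
}}

```text
time_s: 17.43
tcp_pos: [0.5388, 0.0561, 0.0348]
eef_rot: [-180.0, -0.0, -96.8]
contact_force: [-8.2, 1.2, 21.7]
gripper_width: 0.0528
gripper_force: 10.7
```

```bash
python3 - <<'E'
from h import *
for _ in range(3): go(.5404,.071,.031,-96.8);r.capture("top")
E
```

```text
t 17.4333 at [0.5388 0.0561 0.0348] [-179.9996   -0.0258  -96.7564] w 0.05279946811353633 F [-8.1614  1.2238 21.7171] share [-0.03    0.0004  0.0076  0.0005]
t 17.4833 at [0.5388 0.0561 0.035 ] [-179.9923   -0.0224  -96.7567] w 0.05237592018170843 F [-3.2462  0.4938 12.301 ] share [-0.0301  0.0003  0.0079  0.0005]
t 17.5333 at [0.5388 0.0561 0.035 ] [-179.9901   -0.0152  -96.7621] w 0.0525618795406837 F [-4.0874  0.6948 11.5969] share [-0.0301  0.0002  0.0079  0.0004]
```

The tray stops about 4 mm short of home, with some sideways force. I'll retreat to get a clear view and measure.

{"op": "play_rows", "data": {
  "rows": [
    [[0.4,0,0,-0.04,0],[0.4,0,0,-0.1,0],[0.4,0,0,-0.18,0],[0.4,-0.04,0.03,-0.25,0],[0.4,-0.09,0.07,-0.3,0],[0.4,-0.15,0.12,-0.32,0],[0.4,-0.21,0.165,-0.32,0],[0.4,-0.27,0.21,-0.32,0]]
  ]
}}

```text
time_s: 18.25
tcp_pos: [0.4498, 0.204, 0.1953]
eef_rot: [-179.9, 0.1, -96.8]
contact_force: [0.9, 0.5, -1.0]
gripper_width: 0.0523
gripper_force: 0.0
```

{"op": "play_rows", "data": {
  "rows": [
    [[0.4,-0.05,0.04,0,0],[0.4,-0.1,0.08,0,0],[0.4,-0.15,0.12,0,0],[0.4,-0.2,0.16,0,0],[0.4,-0.25,0.2,0,0],[0.4,-0.28,0.22,0,0],[0.4,-0.28,0.22,0,0],[0.4,-0.28,0.22,0,0]]
  ]
}}

```text
time_s: 18.92
tcp_pos: [0.3571, 0.3552, 0.1938]
eef_rot: [180.0, -0.0, -96.7]
contact_force: [0.4, -0.4, -0.9]
gripper_width: 0.0525
gripper_force: 0.0
```

```bash
python3 - <<'E'
from h import *
go(.5404,.071,.1,-96.8)
box=[186,160,260,245]
im=big("top",box);cv2.imwrite("pics/after.png",im[:,:,::-1])
g=cv2.GaussianBlur(cv2.cvtColor(im,cv2.COLOR_RGB2GRAY),(9,9),0);sat=cv2.cvtColor(im,cv2.COLOR_RGB2HSV)[:,:,1]
o=cv2.imread("pics/top0.png");
s=((np.array((223,203))-box[:2])*6)
fl0=g[s[1]-20:s[1]+20,s[0]-20:s[0]+20].mean();print("floor",fl0)
# profiles through centre along rows & columns at native pixel step
print("row",g[s[1],3::6]);print("col",g[3::6,s[0]])
m=(g>fl0*.78).astype(np.uint8);_,l=cv2.connectedComponents(m)
c=max(cv2.findContours((l==l[s[1],s[0]]).astype(np.uint8),0,1)[0],key=cv2.contourArea)
print("floor",rect("top",unbig(c,box),.031))
m=(sat<50).astype(np.uint8);m=cv2.morphologyEx(m,2,np.ones((25,25)));n,l,st,_=cv2.connectedComponentsWithStats(m)
c=max(cv2.findContours(m,0,1)[0],key=cv2.contourArea);print("outer",rect("top",unbig(c,box),.055))
E
```

```text
t 18.9167 at [0.3571 0.3552 0.1938] [179.9876  -0.0259 -96.674 ] w 0.052519005121860675 F [ 0.4351 -0.3843 -0.9334] share [ 0.522  -0.4301  0.1876  0.0015]
floor 116.7525
row [ 99  98 101 100  80  61  78 108 124 106  78  78  80  67  56  90 109  91
  76  80  76  79 101 118 116 115 114 115 115 116 115 113 114 117 118 118
 118 117 116 117 120 118 116 117 115 116 120 119 119 118 120 119 118 119
 118 119 120 119 118 120 111  87  53  54  84 108 103 106 108  85  67  70
  69  70]
col [125 125 126 126 125 125 124 120 112 115 115  90  66  95 107  84  69  71
  68  71  99 122 122 119 119 120 119 119 119 119 119 118 120 119 119 120
 119 117 117 118 118 118 118 117 116 116 117 115 117 116 115 115 114 114
 115 115 118 117 117 118 117 118 118 119 119 121 107  76  66  74 104 104
  71  72 103 122 108  74  85 116 115 110 109 109 109]
floor [539.9657  61.7688 102.6003 123.6666  83.2819]
outer [555.9263  69.0556 159.4967 213.1285  83.6562]
```

```bash
python3 - <<'E'
from h import *
box=[186,160,260,245]
a=cv2.cvtColor(cv2.imread("pics/after.png"),cv2.COLOR_BGR2GRAY)
o=cv2.imread("pics/top0.png")[box[1]:box[3],box[0]:box[2]]
o=cv2.cvtColor(cv2.resize(o,None,fx=6,fy=6,interpolation=cv2.INTER_CUBIC),cv2.COLOR_BGR2GRAY)
for v in(190,203,215):
    y=(v-box[1])*6
    print("old",o[y,3::6][:20],o[y,3::6][-16:]);print("new",a[y,3::6][:20],a[y,3::6][-16:])
# shift of the left (far) outer stack edge by template phase
for n,(y0,y1,x0,x1) in {"left":(120,400,0,66),"bottom":(425,510,120,330)}.items():
    res=cv2.matchTemplate(a[max(y0-18,0):y1+18,x0:x1+24] if n=="left" else a[y0-18:y1,x0-18:x1+18],o[y0:y1,x0:x1] if n=="left" else o[y0:y1-18,x0:x1],cv2.TM_CCOEFF_NORMED)
    print(n,cv2.minMaxLoc(res)[1],cv2.minMaxLoc(res)[3])
t=ray("top",[[223,203],[224,203],[223,204]],.055);print((t[1:]-t[0])*1000)
go(.5404+.010*.1184,.071+.010*.993,.1,-96.8)
E
```

```text
old [108 112 108 108 110 111  95  69  77 101 124 108  89  76  76  78  74  87
 112 117] [124 121 120 125 104  70  60  60  59 106 131 116 103  94  68  70]
new [109 109 110 111 109 113  97  66  77 103 124 111  87  76  77  82  70  81
 112  97] [118 115 116 118 112  84  50  55  85 111 110 108 107  97  69  76]
old [ 96  98 102  98  81  59  79 111 122 102  79  77  80  76  76  91 113 120
 117 111] [121 123 103  66  58  67  64 105 128 115 103  86  68  68  72  72]
new [ 98  97 100 101  81  59  78 109 125 107  76  78  81  68  53  91 111  90
  75  81] [118 120 111  87  51  53  84 110 103 105 109  85  65  71  69  70]
old [107  95  69  74  83 109 124 102  74  75  77  78  78  89 114 120 118 116
 118 116] [107  74  59  64  61  92 121 119  95  75  73  75  78  77  70  91]
new [111  95  67  73  84 108 124 106  77  76  79  78  70  90 112  90  79  78
  80  79] [126 102  54  56  74 107 109 104 102  74  74  77  76  76  69  93]
left 0.9921985268592834 (0, 18)
bottom 0.8297136425971985 (17, 19)
[[ 0.0813 -2.5713]
 [-2.5981 -0.1027]]
t 19.1167 at [0.3581 0.3538 0.194 ] [179.9958  -0.0144 -96.8443] w 0.05259804690539942 F [-0.0084 -0.4781  0.0006] share [ 0.4981 -0.4294  0.188  -0.0005]
```

The stack hasn't moved. The tray is square and centred along x, but sits 9 mm too far back with its back rim caught on the near rim. I'll go back inside and pull it forward from the front wall at floor height.

{"op": "play_rows", "data": {
  "rows": [
    [[0.25,0.05,-0.043,0,0],[0.25,0.1,-0.086,0,0],[0.25,0.15,-0.129,0,0],[0.25,0.2,-0.172,0,0],[0.25,0.25,-0.215,0,0],[0.25,0.3,-0.258,0,0],[0.25,0.36,-0.31,0,0],[0.25,0.42,-0.36,0.04,0]]
  ]
}}

```text
time_s: 19.78
tcp_pos: [0.5137, 0.1248, 0.1784]
eef_rot: [-179.7, 0.2, -96.8]
contact_force: [1.0, 1.3, 1.2]
gripper_width: 0.0662
gripper_force: 0.0
```

{"op": "play_rows", "data": {
  "rows": [
    [[0.25,0.04,-0.035,0.03,0],[0.25,0.079,-0.07,0.08,0],[0.25,0.079,-0.07,0.13,0],[0.25,0.079,-0.07,0.15,0],[0.25,0.079,-0.07,0.18,0],[0.25,0.079,-0.07,0.2,0],[0.25,0.079,-0.07,0.21,0],[0.25,0.079,-0.07,0.21,0]]
  ]
}}

```text
time_s: 20.45
tcp_pos: [0.5401, 0.0831, 0.0695]
eef_rot: [179.9, -0.0, -96.8]
contact_force: [-0.6, 0.7, -0.0]
gripper_width: 0.0657
gripper_force: 0.0
```

```bash
python3 - <<'E'
from h import *
go(.5404+.010*.1184,.071+.010*.993,.034,-96.8)
E
```

```text
t 20.45 at [0.5401 0.0831 0.0695] [179.9345  -0.0422 -96.7684] w 0.06574180708048136 F [-0.5538  0.7076 -0.0014] share [ 0.0039 -0.0034  0.071   0.0004]
```

{"op": "play_rows", "data": {
  "rows": [
    [[0.25,0.004,-0.003,0.01,0],[0.25,0.004,-0.003,0.025,0],[0.25,0.004,-0.003,0.04,0],[0.25,0.004,-0.003,0.05,0],[0.25,0.004,-0.003,0.06,0],[0.25,0.004,-0.003,0.066,0],[0.25,0.004,-0.003,0.069,0],[0.25,0.004,-0.003,0.069,0]]
  ]
}}

```text
time_s: 21.12
tcp_pos: [0.5418, 0.0808, 0.0352]
eef_rot: [180.0, -0.0, -96.8]
contact_force: [-0.1, 0.1, -0.1]
gripper_width: 0.0656
gripper_force: 0.0
```

```bash
python3 - <<'E'
from h import *
r.capture("top")
go(.5404+.038*.1184,.071+.038*.993,.034,-96.8)
E
```

```text
t 21.1667 at [0.542  0.0809 0.0355] [179.992   -0.0096 -96.7885] w 0.06618365302709008 F [0.1689 0.3191 0.4327] share [-0.056   0.0007  0.003   0.0001]
```

Now the slow forward pull, lowering 1.5 mm on the way.

{"op": "play_rows", "data": {
  "rows": [
    [[0.25,-0.008,0,0.001,0],[0.25,-0.016,0,0.002,0],[0.25,-0.024,0,0.003,0],[0.25,-0.032,0,0.003,0],[0.25,-0.04,0,0.003,0],[0.25,-0.048,0,0.003,0],[0.25,-0.056,0,0.003,0],[0.25,-0.056,0,0.003,0]]
  ]
}}

```text
time_s: 21.83
tcp_pos: [0.5455, 0.1095, 0.0341]
eef_rot: [-180.0, 0.0, -96.8]
contact_force: [-0.6, -0.9, 0.1]
gripper_width: 0.0657
gripper_force: 0.0
```

```bash
python3 - <<'E'
from h import *
for _ in range(3):
    r.capture("top"); go(.5404+.041*.1184,.071+.041*.993,.034,-96.8)
E
```

```text
t 21.8833 at [0.5454 0.1092 0.0341] [-179.9899    0.0058  -96.754 ] w 0.06561481827836188 F [0.0242 0.8354 0.1084] share [-0.005   0.0008  0.0002  0.0005]
t 21.9333 at [0.5452 0.1089 0.034 ] [179.9979   0.0004 -96.7686] w 0.06576145560806244 F [ 0.0114 -0.0462  0.2465] share [-0.0056  0.0006  0.0001  0.0004]
t 21.9833 at [0.5452 0.1087 0.034 ] [179.9937  -0.0022 -96.7829] w 0.06549822421289204 F [0.6521 0.1008 0.3501] share [-0.0059  0.0006  0.0001  0.0002]
```

{"op": "play_rows", "data": {
  "rows": [
    [[0.25,-0.003,0,0,0],[0.25,-0.006,0,0,0],[0.25,-0.006,0,0,0],[0.25,0.0,0,-0.004,0],[0.25,0.02,0,-0.01,0],[0.25,0.045,0,-0.01,0],[0.25,0.07,0,-0.01,0],[0.25,0.076,0,-0.006,0]]
  ]
}}

```text
time_s: 22.65
tcp_pos: [0.5401, 0.0686, 0.0373]
eef_rot: [180.0, 0.0, -96.9]
contact_force: [-0.4, 0.1, -0.9]
gripper_width: 0.0653
gripper_force: 0.0
```

```bash
python3 - <<'E'
from h import *
for _ in range(3):
    r.capture("top"); go(.5404,.071,.031,-96.8)
E
```

```text
t 22.7 at [0.54   0.0687 0.0368] [179.9624  -0.0104 -96.9152] w 0.06558230800083537 F [-1.5185 -1.0202 -0.0333] share [-0.0047 -0.0003  0.0115 -0.0013]
t 22.75 at [0.5403 0.0694 0.0369] [179.9729  -0.0114 -96.9027] w 0.0655972606132542 F [-0.3053  0.4261  0.0959] share [-0.0032  0.0001  0.0117 -0.0012]
t 22.8 at [0.5406 0.07   0.037 ] [179.9908  -0.0059 -96.8694] w 0.06588724492766687 F [ 0.1322 -0.0727  0.1983] share [-0.0019  0.0006  0.012  -0.0008]
```

Press at the centre, to about 1.5 mm below the home floor level.

{"op": "play_rows", "data": {
  "rows": [
    [[0.3,0,0,0.003,0],[0.3,0,0,0.006,0],[0.3,0,0,0.008,0],[0.3,0,0,0.01,0],[0.3,0,0,0.012,0],[0.3,0,0,0.014,0],[0.3,0,0,0.015,0],[0.3,0,0,0.015,0]]
  ]
}}

```text
time_s: 23.47
tcp_pos: [0.5408, 0.0712, 0.0312]
eef_rot: [-180.0, -0.0, -96.7]
contact_force: [-7.5, 0.4, 19.3]
gripper_width: 0.0615
gripper_force: 9.8
```

```bash
python3 - <<'E'
from h import *
for _ in range(2):
    r.capture("top"); go(.5404,.071,.031,-96.8)
E
```

```text
t 23.5167 at [0.5408 0.0712 0.0312] [-179.9651    0.0001  -96.731 ] w 0.06153983367270075 F [-7.3859  0.5737 19.7358] share [0.0006 0.0008 0.0005 0.0008]
t 23.5667 at [0.5408 0.0712 0.0312] [-179.9678    0.0016  -96.7368] w 0.06106871353471063 F [-7.5658  1.0068 19.1517] share [0.0006 0.0007 0.0005 0.0007]
```

The tips stop at 31.2 mm, which is the height of the home floor. I'll retreat and measure.

{"op": "play_rows", "data": {
  "rows": [
    [[0.3,0,0,-0.02,0],[0.3,0,0,-0.08,0],[0.3,0,0,-0.16,0],[0.3,-0.01,0.01,-0.24,0],[0.3,-0.05,0.04,-0.3,0],[0.3,-0.11,0.09,-0.33,0],[0.3,-0.17,0.14,-0.33,0],[0.3,-0.23,0.19,-0.33,0]]
  ]
}}

```text
time_s: 24.23
tcp_pos: [0.4596, 0.1979, 0.1964]
eef_rot: [-179.9, 0.2, -96.8]
contact_force: [0.5, -0.2, -0.8]
gripper_width: 0.0613
gripper_force: 0.0
```

{"op": "play_rows", "data": {
  "rows": [
    [[0.3,-0.06,0.04,0,0],[0.3,-0.12,0.08,0,0],[0.3,-0.18,0.12,0,0],[0.3,-0.24,0.16,0,0],[0.3,-0.29,0.2,0,0],[0.3,-0.33,0.23,0,0],[0.3,-0.33,0.23,0,0],[0.3,-0.33,0.23,0,0]]
  ]
}}

```text
time_s: 24.9
tcp_pos: [0.3645, 0.3749, 0.1945]
eef_rot: [180.0, -0.0, -96.6]
contact_force: [0.3, -0.3, -0.7]
gripper_width: 0.0613
gripper_force: 0.0
```

```bash
python3 - <<'E'
from h import *
s=r.get_state();print(s["tcp_pos"],s["contact_force"])
box=[186,160,260,245];im=big("top",box)
g=cv2.GaussianBlur(cv2.cvtColor(im,cv2.COLOR_RGB2GRAY),(9,9),0);x,y=222,258
m=(g>g[y-20:y+20,x-20:x+20].mean()*.78).astype(np.uint8);_,l=cv2.connectedComponents(m)
c=max(cv2.findContours((l==l[y,x]).astype(np.uint8),0,1)[0],key=cv2.contourArea)
print("floor",rect("top",unbig(c,box),.031))
print("row",g[y,3::6]);print("col",g[3::6,x])
# scene view: same floor at z=.031
t=np.array([.5404,.071,.031,1]);i=r.camera_info("scene");q=np.linalg.inv(i["pose"])@t;f=192/np.tan(np.radians(i["fovy"]/2))
u,v=q[:2]/q[2]*f+[i["cx"],i["cy"]];b2=[int(u)-50,int(v)-45,int(u)+50,int(v)+45]
im=big("scene",b2);g=cv2.GaussianBlur(cv2.cvtColor(im,cv2.COLOR_RGB2GRAY),(9,9),0)
old=cv2.imread("pics/scene0.png");print(u,v);print("scene row",g[270,3::6]);print("scene col",g[3::6,300])
E
```

```text
[0.3645 0.3749 0.1945] [ 0.272  -0.2559 -0.6589]
floor [540.2354  69.8679 102.8405 122.9949  83.1594]
row [ 97  98 100  97  79  61  77 107 123 103  79  78  93 108  93  74  75  72
  80 104 118 116 116 118 116 116 117 115 117 116 119 120 118 119 117 117
 118 121 121 118 116 117 118 120 120 120 119 121 120 117 119 119 119 120
 117 119 119 114  89  57  59  70 106 106  74  96 124 118 105  84  66  69
  69  70]
col [123 124 123 124 124 125 125 120 111 114 114  90  65  94 111  93  68  72
  70  69  93 119 123 122 120 121 121 121 121 120 121 121 118 119 117 118
 118 117 118 117 119 118 119 119 121 120 120 121 119 120 121 121 119 119
 118 119 118 119 119 118 119 119 120 120 119 121 113  87  66  75 106 112
  78  70 101 124 107  75  87 116 112 110 109 107 108]
289.34554563398297 202.97716549504656
scene row [152 137  95  57  49  63  78  79  74  69  65  66  77  90 101 135 164 158
 118  93 129 142 109  81  82  84  83  82  94 124 154 167 168 168 168 170
 171 171 171 170 170 171 172 171 171 171 170 169 168 167 167 169 171 172
 169 166 167 168 168 168 169 168 166 165 165 166 167 166 165 165 166 167
 166 152 130 132 144 123  85  87 134 163 153 119  92 118 158 168 169 170
 170 169 168 168 169 170 171 172 174 175]
scene col [172 167 142 112 121 112  95  89  88  99 117 114  96  92  97  99 129 157
 118 104 135 116 101 100 100  99 100 101 118 159 170 170 172 173 173 172
 172 171 172 173 172 171 170 168 167 167 168 170 171 170 168 168 169 171
 171 172 172 172 170 170 170 171 172 173 168 144 102 135 162 147  93  65
  71  66  70  64  70  65  79  89  90  89  96 124 177 198 202 202 201 196]
```

The tray floor is centred at (540.2, 69.9) mm, within about 1.2 mm of the stack. It's square to the stack to 0.1°, and there's an even gap all round its rim. The robot is clear, so I'm handing in.

```bash
python3 -c "
from plant import r
print(r.close_job())"
```

```text
the job is handed in; nothing more can be done
None
```

I handed the job in with the small tray nested in the stack, but no verdict came back. My last measurement put it about 1 mm off centre, square to 0.1° and down at the home floor height, with the stack unmoved when I last checked it, before the final pull and press.

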